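Pour grinding balls into a spring balance

ROBOT

A 6-joint arm with a two-finger parallel gripper is mounted at the origin on a cart in front of the work surface, level with it; the furniture and walls round the work are solid. World frame = base frame: x ahead of the robot, y to its left, z up, the work surface at z = 0. Lengths are in m, angles in rad, forces in N, time in s.
With the tool pointing down it reaches from about 0.35 to 0.775 m from the base axis. Payload 5.5 kg.
Tool frame: the origin (TCP) lies on the centre line of the jaws, within the pads' length; the fingertips stand 11 mm ahead of it and the grasp point (between the pads) lies 8 mm behind it; z points along the fingers, y is the direction in which the jaws open and shut (so a half turn about z gives the same grasp; the last joint's range is limited). The gripper opens to 85 mm and grips with 20 to 120 N. Pads are 22 mm wide; open, the fingers measure 114 mm over their backs; the gripper's body (76 mm by 85 mm) begins 54 mm behind the grasp point. The pads swing forward as they close: fully open they stand 13 mm farther back than shut.
Start: joints at [1.206, 0.313, 0.046, 1.304, 0, 1.431], TCP at [0.128, 0.561, 0.242] pointing down, gripper open.
Joint ranges: [-2.76, 2.76], [-0.86, 1.69], [-1.03, 1.26], [-2.2, 2.34], [-1.47, 1.5], [-3.14, 3.14]. Speed limits (rad/s): [2.57, 2.57, 3.14, 3.14, 3.14, 3.14].

INTERFACE

Orientations are given as a unit quaternion [w, x, y, z].
In Python, from workcell import env, imaging, order gives the robot as it stands. The module is installed in compiled form; this text tells all that it offers.
- The arm moves only by the tool move_arm, never from a script. Its argument "deltas" is one flat list of numbers, 7 for each row, row after row: the gripper's target within -1 to 1 (shut at 1, half-way at 0, fully open at -1), then the shift along the tool's x, y, z in m, then the turn, a rotation vector about the tool's x, y, z in degrees. In form: [jaw, tx, ty, tz, ax, ay, az, jaw, tx, ty, tz, ax, ay, az, ...]. A call has 1 to 10 rows; each row shifts and turns the commanded pose from where the row before left it, along the tool's axes as they then stand; what a row does not reach is not made up. A row lasts 1/8 s, in which the tool goes at most 62.5 mm and 10.7 degrees, less where a joint would pass 70% of its speed; a pose out of reach is approached as far as the arm can. A call is refused whole if a number of a shift passes 0.0625 or a number of a turn 10.7, either way. A call with a gripper value outside its range is refused whole. The fingers move at their own pace and stop on an object; "squeeze" is the grip in N (left out, the last holds). Time passes only in rows, so rows that do not move let the fingers close. It gives the time, the measured TCP pose, the force and the opening at its end, in the units of the state.
- env.get_state(): the state, without advancing time (a new reading comes with each control period).
- imaging.read_camera(name): name is "side" or "top" or "wrist"; returns a dict with "img" (480x640x3 uint8, red, green, blue), "z_map" (480x640 float32, m along the optical axis (not along the pixel's ray), 0 where there is no reading), "fx", "fy", "cx", "cy" (pixels), "rvec" (rotation vector, rad) and "tvec" (3), from world to camera coordinates, as OpenCV has them. Camera axes: x right, y down, z forward; pixel columns grow to the right and rows downward; lengths in m; the calibration is good to about 2 mm. A picture is of the moment at which its call begins.
- order.hand_in(): hands the job in, once; it reports no verdict.
Trained networks look in a picture, given as the dict that the camera call returned (one of the last four; its "shot" number tells which), for a name from the list of things; names that differ only in an ending like _2 or _b are one class to them, and where a whole thing is asked for, a point or a joint stands for the part that bears it (a point fixed in the world has none). Each returns a list of dicts, best first, with "confidence" (0 to 1); they miss things now and then, are a little off and sometimes report something else, mostly with a low value. They report only what shows in the picture. A call takes as long as a camera call.
- imaging.recognise(picture, thing): "centre" ([column, row] in pixels, amid what is visible of it).
- imaging.cut_out(picture, thing): "mask" (480x640 bool, what is visible of it) and "centre" ([column, row] in pixels, amid what is visible of it).
The state is a dict: "clock": time; "joint_pos": joint angles; "qvel": joint speeds; "tau": joint torques, N m; "tcp_pos": TCP position; "orientation": TCP orientation; "wrist_force": force on the tool from outside, world axes, zero at the start; "ft_torque": the same for the moment, N m; "finger_gap": finger opening in m.
Only numpy, scipy, OpenCV 4.12 (cv2) and the standard library are available. Lean on these libraries where they do the work, as an engineer would, in place of code of your own. Each camera call takes 0.05 s, during which the arm holds its last target.

TASK

Pour all the steel balls out of the red-handled dipper into the pan of the spring balance, so that their weight sinks the pan fully onto its stop; then stand the dipper upright on the bench again, clear of the balance. Leave the blue-handled dipper where it stands.

Things in the scene. Friction and masses are not known exactly. Their poses are not given: they have to be found in the camera images.
- red_dipper_grip (a point): Centre of the upright red grip (14 x 16 x 56 mm in x, y, z) of the steel dipper holding four 20 mm steel balls; 105 mm above the bench when it stands. z up, x points from bowl to handle. Bowl axis 59 mm away in -x; pouring lip (rim point opposite the handle) 111 mm in -x, 79 mm lower. Bowl: rim 104 mm across, 26 mm above the bench, walls sloping 38 deg; it empties when tipped 50 deg or more lip-down.
- blue_dipper_grip (a point): The same point on a second dipper of the same shape and size with a blue grip, empty; leave it alone. Either may stand nearer the balance. Both are loose, 0.1 to 0.2 kg, on a flat foot 64 mm across.
- pan_floor (a point): Centre of the inner floor of the balance's open round aluminium pan: 118 mm across inside at the rim, rim 39 mm above this point and 87 mm above the bench while raised. Its fixed grey base plate is 190 x 120 mm. The post it hangs from, 206 mm tall, 26 mm thick, stands 92 mm away along this point's +x, behind the pan; the other sides are open. z up.
- pan (a joint): Drop of the pan on its spring, m: 0 raised and empty, 0.0205 down on the hard stop beneath. It sinks further with each ball (33 g each): three balls take it to about 0.017, only all four lay it on the stop. It rises again when unloaded.

How it is judged:
On the way:
1. the red-handled dipper is tipped by more than 35 degrees above the pan (angle between red_dipper_grip's own z axis and vertical above 0.61 rad and horizontal distance between red_dipper_grip and pan_floor below 0.17 m and height (world z) of red_dipper_grip above 0.12 m), for 0.1 s.
At the end, for the whole second after the job is handed in: The pan is down on its stop (within 1.5 mm), which takes all four balls; the red-handled dipper stands upright on the bench (within 8 degrees, grip centre 97 to 113 mm up, at least 100 mm sideways from the pan's centre); the blue-handled dipper is within 30 mm of where it stood (value of joint pan above 0.019 m and angle between red_dipper_grip's own z axis and vertical below 0.15 rad and height (world z) of red_dipper_grip between 0.097 and 0.113 m and horizontal distance between red_dipper_grip and pan_floor above 0.1 m and distance of blue_dipper_grip from where it was at the start of the episode below 0.03 m); the robot touches nothing.
It fails at once if the blue-handled dipper is moved by more than 30 mm or knocked over (distance of blue_dipper_grip from where it was at the start of the episode above 0.03 m).
It also fails if it takes over 58 s, if anything falls off the work surface, if the arm or the gripper's body presses on something with over 40 N, if the wrist force passes 120 N, or if a joint passes its speed limit or range.

## Working session

There is one attempt and no reset: what is moved stays moved. The work goes in short steps, Python scripts to look and compute and a tool call to move; the robot and the scene stay as the last step left them, time stands still between calls to the robot, and variables do not carry over. Pictures are saved under pics/ and viewed, and the job is handed in when it is done.

Besides the shell and the picture viewer there is one more tool, called in YAML: its name, and indented under it one key for each argument. move_arm: Moves the arm, as the interface text tells. Its arguments: {"type":"object","properties":{"deltas":{"type":"array"},"squeeze":{"type":"number"}},"required":["deltas"]}

```bash
mkdir -p pics; cat > h.py <<'E'
import numpy as np, cv2
from workcell import env, imaging, order
def save(p,n): cv2.imwrite('pics/'+n,p['img'][:,:,::-1])
def cloud(p,mask=None):
    z=p['z_map']; v,u=np.nonzero((z>0)&(mask if mask is not None else True))
    d=z[v,u]; c=np.stack([(u-p['cx'])/p['fx']*d,(v-p['cy'])/p['fy']*d,d],1)
    R=cv2.Rodrigues(np.array(p['rvec'],float))[0]
    return (c-np.array(p['tvec']).ravel())@R, p['img'][v,u]
E
python3 - <<'E'
from h import *
for n in ['top','side']:
    p=imaging.read_camera(n); save(p,n+'0.png')
    for t in ['red_dipper_grip','blue_dipper_grip','pan']:
        for r in imaging.cut_out(p,t)[:2]:
            P,_=cloud(p,r['mask']); print(n,t,r['confidence'],np.round(r['centre']),len(P), np.round(np.percentile(P,[2,50,98],axis=0),3).tolist() if len(P) else '')
s=env.get_state(); print(s)
E
```

```text
top red_dipper_grip 0.86 [311. 265.] 1717 [[0.433, -0.282, 0.004], [0.482, -0.238, 0.018], [0.528, -0.189, 0.131]]
top blue_dipper_grip 0.73 [405. 263.] 1899 [[0.44, -0.486, 0.003], [0.487, -0.447, 0.016], [0.533, -0.397, 0.129]]
top pan 0.94 [211. 241.] 3352 [[0.48, -0.09, 0.041], [0.54, -0.027, 0.05], [0.615, 0.025, 0.089]]
side red_dipper_grip 0.59 [296. 296.] 1553 [[0.438, -0.28, 0.001], [0.502, -0.242, 0.02], [0.536, -0.188, 0.129]]
side blue_dipper_grip 0.72 [320. 360.] 1357 [[0.445, -0.485, 0.008], [0.504, -0.414, 0.022], [0.541, -0.392, 0.131]]
side pan 0.63 [299. 232.] 2144 [[0.48, -0.097, 0.045], [0.545, -0.011, 0.068], [0.632, 0.112, 0.087]]
{'clock': 0.4, 'joint_pos': array([ 1.20641905e+00,  3.13317939e-01,  4.59457214e-02,  1.30360816e+00,
       -4.79117255e-06,  1.43121267e+00]), 'qvel': array([-9.73232249e-04, -1.28294331e-03,  3.78939335e-03,  9.30108993e-05,
        5.95416352e-04, -2.45987207e-04]), 'tau': array([-7.76424858e-04, -4.79896939e+01,  2.98393196e+01,  5.04230804e-03,
       -1.20971040e-04, -5.54053230e-06]), 'tcp_pos': array([0.1281588 , 0.56049793, 0.24219283]), 'orientation': array([-2.06243136e-05,  1.12160304e-01,  9.93690122e-01, -8.97175616e-05]), 'wrist_force': array([ 0.71574335,  0.13775239, -0.17059667]), 'ft_torque': array([ 0.01717883,  0.01245619, -0.02107927]), 'finger_gap': 0.08577645244699503}
```

View pics/top0.png

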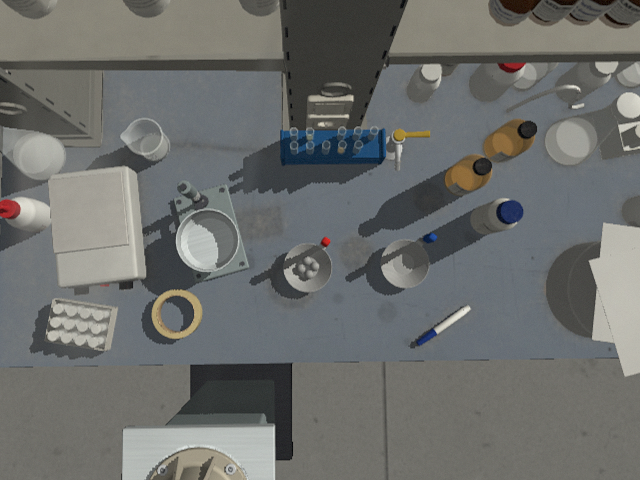

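View pics/side0.png

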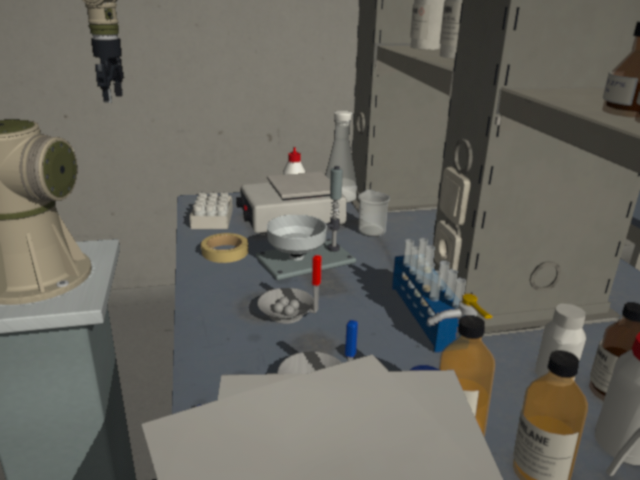

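```bash
python3 - <<'E'
from h import *
from scipy.spatial.transform import Rotation as R
def circ(q):
    A=np.c_[2*q,np.ones(len(q))]; s=np.linalg.lstsq(A,(q**2).sum(1),rcond=None)[0]; return s[:2],np.sqrt(s[2]+s[:2]@s[:2])
for n in ['top','side']:
    p=imaging.read_camera(n); P,C=cloud(p); C=C.astype(int)
    hsv=cv2.cvtColor(p['img'],cv2.COLOR_RGB2HSV); v,u=np.nonzero(p['z_map']>0); H=hsv[v,u].astype(int)
    red=(H[:,1]>120)&(H[:,2]>60)&((H[:,0]<10)|(H[:,0]>170)); blue=(H[:,1]>120)&(H[:,2]>60)&(abs(H[:,0]-112)<15)
    ok=(P[:,2]>.07)&(P[:,2]<.14)&(P[:,0]>.3)&(P[:,0]<.7)
    for nm,m in [('red',red),('blue',blue)]:
        q=P[m&ok]
        print(n,nm,len(q), np.round(np.percentile(q,[3,50,97],axis=0),4).tolist() if len(q) else '')
        t=q[q[:,2]>.127]
        if len(t)>5: print('  top', np.round([t.min(0),t.mean(0),t.max(0)],4).tolist(), cv2.minAreaRect((t[:,:2]*1000).astype(np.float32)))
    for t in ['red_dipper_grip','blue_dipper_grip','pan']:
        r=imaging.cut_out(p,t)[0]; q,_=cloud(p,r['mask'])
        lo,hi=((.02,.030) if t!='pan' else (.080,.09))
        w=q[(q[:,2]>lo)&(q[:,2]<hi)]
        c,rad=circ(w[:,:2])
        for _ in range(5):
            e=abs(np.linalg.norm(w[:,:2]-c,axis=1)-rad); k=e<max(.004,np.median(e)); c,rad=circ(w[k][:,:2])
        print(n,t,'rim',np.round(c,4),round(rad,4),k.sum(),len(w), 'zmax',w[:,2].max())
    post=P[(P[:,2]>.19)&(P[:,2]<.22)&(P[:,0]>.4)&(P[:,0]<.8)&(abs(P[:,1])<.2)]
    print('post',len(post),np.round(np.percentile(post,[3,50,97],axis=0),3).tolist() if len(post) else '')
E
```

```text
top red 348 [[0.5224, -0.2732, 0.1137], [0.595, 0.3364, 0.1303], [0.6156, 0.3557, 0.1365]]
  top [[0.5201, -0.2772, 0.127], [0.5859, 0.2263, 0.1313], [0.6168, 0.3588, 0.1395]] ((568.818603515625, 40.79986572265625), (640.989501953125, 33.92182159423828), 84.19437408447266)
top blue 63 [[0.5251, -0.4818, 0.0945], [0.531, -0.474, 0.1316], [0.5388, -0.4677, 0.1361]]
  top [[0.525, -0.4831, 0.1279], [0.532, -0.4753, 0.1323], [0.5404, -0.4674, 0.1381]] ((531.711181640625, -475.2992248535156), (15.375648498535156, 13.165899276733398), 38.37070846557617)
top red_dipper_grip rim [ 0.4801 -0.2354] 0.0473 459 609 zmax 0.029989999498127105
top blue_dipper_grip rim [ 0.485  -0.4407] 0.0478 477 648 zmax 0.029952695368546268
top pan rim [ 0.536  -0.0348] 0.0618 330 359 zmax 0.08992128903078964
post 165 [[0.613, -0.023, 0.192], [0.624, -0.012, 0.2], [0.636, -0.0, 0.206]]
side red 374 [[0.5228, -0.2793, 0.0807], [0.532, -0.2738, 0.1169], [0.6138, 0.3452, 0.133]]
  top [[0.5228, -0.2807, 0.127], [0.5692, 0.0612, 0.1309], [0.6179, 0.3582, 0.1389]] ((563.1200561523438, 38.859649658203125), (641.7549438476562, 30.195039749145508), 82.5643539428711)
side blue 394 [[0.5268, -0.485, 0.0814], [0.533, -0.4815, 0.109], [0.5423, -0.4747, 0.1322]]
  top [[0.5268, -0.5476, 0.1272], [0.5401, -0.4818, 0.1307], [0.6514, -0.4709, 0.1367]] ((591.9439086914062, -507.60040283203125), (14.517158508300781, 142.57867431640625), 61.78606414794922)
side red_dipper_grip rim [ 0.4824 -0.2366] 0.0484 321 411 zmax 0.029699031698476985Traceback (most recent call last):
  File "<stdin>", line 16, in <module>
IndexError: list index out of range
```

```bash
cat >> h.py <<'E'
from scipy.spatial.transform import Rotation as Rot, Slerp
def pose():
    s=env.get_state(); q=s['orientation']; return np.array(s['tcp_pos']),Rot.from_quat([q[1],q[2],q[3],q[0]])
def down(a): # tool x at azimuth a (deg), z down
    a=np.radians(a); x=[np.cos(a),np.sin(a),0]; y=[np.sin(a),-np.cos(a),0]; return Rot.from_matrix(np.array([x,y,[0,0,-1]]).T)
def rows(wps,jaw=-1,start=None):
    """wps: list of (pos,Rot,n)"""
    p,R=start or pose()
    for P,Q,n in wps:
        P=np.array(P); sl=Slerp([0,1],Rot.concatenate([R,Q])); p0=p
        dmax=0
        for i in range(n):
            Rn=sl((i+1)/n); pn=p0+(P-p0)*(i+1)/n
            d=R.inv().apply(pn-p); w=(R.inv()*Rn).as_rotvec(degrees=True)
            print(', '.join(f'{v:g}' for v in [jaw,*(np.round(d,4)+0.),*(np.round(w,2)+0.)])+',')
            R=Rn;p=pn
        print()
    return p,R
E
python3 - <<'E'
from h import *
for n in ['top','side']:
    p=imaging.read_camera(n); P,C=cloud(p)
    v,u=np.nonzero(p['z_map']>0); H=cv2.cvtColor(p['img'],cv2.COLOR_RGB2HSV)[v,u].astype(int)
    red=(H[:,1]>120)&(H[:,2]>40)&((H[:,0]<10)|(H[:,0]>170))
    near=(np.linalg.norm(P[:,:2]-[.53,-.273],axis=1)<.04)
    q=P[red&near&(P[:,2]>.06)]
    print(n,len(q),np.round([np.percentile(q,2,axis=0),q.mean(0),np.percentile(q,98,axis=0)],4).tolist(), cv2.minAreaRect((q[:,:2]*1000).astype(np.float32)))
    t=q[q[:,2]>.129]; print(np.round([t.min(0),t.mean(0),t.max(0)],4).tolist())
rows([([.2,.5,.35],down(160),4),([.42,.2,.35],down(150),8),([.5286,-.275,.22],down(142),10)])
E
```

```text
top 58 [[0.5201, -0.2771, 0.1123], [0.527, -0.2695, 0.1302], [0.5357, -0.2623, 0.1356]] ((527.47509765625, -270.03863525390625), (14.410837173461914, 13.868141174316406), 55.07917404174805)
[[0.5201, -0.2771, 0.13], [0.5272, -0.2702, 0.1326], [0.5337, -0.2634, 0.1358]]
side 262 [[0.5224, -0.2796, 0.0799], [0.5292, -0.2753, 0.1073], [0.5376, -0.2684, 0.132]] ((529.3102416992188, -272.84979248046875), (17.567541122436523, 13.720988273620605), 56.355525970458984)
[[0.5229, -0.2774, 0.1291], [0.5298, -0.2722, 0.1312], [0.5365, -0.2655, 0.1329]]
-1, -0.0209, -0.0108, -0.0269, 0, 0, 1.78,
-1, -0.0212, -0.0101, -0.0269, 0, 0, 1.78,
-1, -0.0215, -0.0094, -0.0269, 0, 0, 1.78,
-1, -0.0218, -0.0088, -0.0269, 0, 0, 1.78,

-1, -0.0387, -0.0258, 0, 0, 0, 1.25,
-1, -0.0392, -0.025, 0, 0, 0, 1.25,
-1, -0.0398, -0.0241, 0, 0, 0, 1.25,
-1, -0.0403, -0.0232, 0, 0, 0, 1.25,
-1, -0.0408, -0.0224, 0, 0, 0, 1.25,
-1, -0.0412, -0.0215, 0, 0, 0, 1.25,
-1, -0.0417, -0.0206, 0, 0, 0, 1.25,
-1, -0.0421, -0.0197, 0, 0, 0, 1.25,

-1, -0.0332, -0.0357, 0.013, 0, 0, 0.8,
-1, -0.0337, -0.0352, 0.013, 0, 0, 0.8,
-1, -0.0341, -0.0348, 0.013, 0, 0, 0.8,
-1, -0.0346, -0.0343, 0.013, 0, 0, 0.8,
-1, -0.0351, -0.0338, 0.013, 0, 0, 0.8,
-1, -0.0356, -0.0333, 0.013, 0, 0, 0.8,
-1, -0.036, -0.0328, 0.013, 0, 0, 0.8,
-1, -0.0365, -0.0323, 0.013, 0, 0, 0.8,
-1, -0.0369, -0.0318, 0.013, 0, 0, 0.8,
-1, -0.0374, -0.0313, 0.013, 0, 0, 0.8,
```

move_arm:
  deltas: [-1, -0.021, -0.011, -0.027, 0, 0, 1.8, -1, -0.021, -0.01, -0.027, 0, 0, 1.8, -1, -0.021, -0.009, -0.027, 0, 0, 1.8, -1, -0.022, -0.009, -0.027, 0, 0, 1.8, -1, -0.039, -0.026, 0, 0, 0, 1.2, -1, -0.039, -0.025, 0, 0, 0, 1.2, -1, -0.04, -0.024, 0, 0, 0, 1.2, -1, -0.04, -0.023, 0, 0, 0, 1.2, -1, -0.041, -0.022, 0, 0, 0, 1.2, -1, -0.041, -0.021, 0, 0, 0, 1.2]

```text
clock: 2.1
tcp_pos: [0.3661, 0.2749, 0.3506]
orientation: [0.0, 0.236, 0.972, 0.0]
wrist_force: [0.6, -0.1, 0.0]
finger_gap: 0.0856
```

move_arm:
  deltas: [-1, -0.042, -0.021, 0, 0, 0, 1.2, -1, -0.042, -0.02, 0, 0, 0, 1.2, -1, -0.033, -0.035, 0, 0, 0, 0.8, -1, -0.034, -0.035, 0, 0, 0, 0.8, -1, -0.034, -0.035, 0, 0, 0, 0.8, -1, -0.035, -0.034, 0, 0, 0, 0.8, -1, -0.035, -0.034, 0, 0, 0, 0.8, -1, -0.036, -0.033, 0, 0, 0, 0.8, -1, -0.036, -0.033, 0, 0, 0, 0.8, -1, -0.036, -0.032, 0, 0, 0, 0.8]

```text
clock: 3.35
tcp_pos: [0.5105, -0.1796, 0.3504]
orientation: [0.0, 0.31, 0.951, 0.0]
wrist_force: [0.6, -0.5, 0.6]
finger_gap: 0.0853
```

```bash
python3 - <<'E'
from h import *
s=env.get_state(); print(s['clock'],s['tcp_pos'],s['joint_pos'],s['wrist_force']); print(pose()[1].as_matrix().round(3))
p=imaging.read_camera('wrist'); save(p,'w1.png')
P,C=cloud(p); v,u=np.nonzero(p['z_map']>0); H=cv2.cvtColor(p['img'],cv2.COLOR_RGB2HSV)[v,u].astype(int)
red=(H[:,1]>120)&(H[:,2]>40)&((H[:,0]<10)|(H[:,0]>170))
near=(np.linalg.norm(P[:,:2]-[.53,-.273],axis=1)<.04)
q=P[red&near&(P[:,2]>.06)]
if len(q):
  print(len(q),np.round([q.min(0),q.mean(0),q.max(0)],4).tolist())
  t=q[q[:,2]>.128]; print(np.round([t.min(0),t.mean(0),t.max(0)],4).tolist(),cv2.minAreaRect((t[:,:2]*1000).astype(np.float32)))
rows([([.528,-.2715,.22],down(143),4),([.528,-.2715,.099],down(143),6)])
E
```

```text
3.35 [ 0.51045501 -0.17963987  0.35042011] [-4.86895742e-01  2.41490863e-01  2.11913725e-01  1.54070508e+00
  2.42794503e-04  1.43549219e-01] [ 0.63389576 -0.50744992  0.56506952]
[[-0.808  0.59   0.001]
 [ 0.59   0.808 -0.   ]
 [-0.     0.    -1.   ]]
533 [[0.5208, -0.2756, 0.0822], [0.5272, -0.264, 0.1195], [0.5368, -0.2581, 0.1358]]
[[0.5208, -0.2756, 0.1288], [0.5287, -0.266, 0.1332], [0.5368, -0.2584, 0.1358]] ((529.2640991210938, -266.5316162109375), (14.78825569152832, 13.166889190673828), 50.24784469604492)
-1, -0.016, -0.0149, 0.0324, -0.03, 0.03, 0.16,
-1, -0.0161, -0.0149, 0.0324, -0.03, 0.03, 0.16,
-1, -0.0162, -0.0149, 0.0323, -0.03, 0.03, 0.16,
-1, -0.0162, -0.0149, 0.0323, -0.03, 0.03, 0.16,

-1, 0, 0, 0.0202, 0, 0, 0,
-1, 0, 0, 0.0202, 0, 0, 0,
-1, 0, 0, 0.0202, 0, 0, 0,
-1, 0, 0, 0.0202, 0, 0, 0,
-1, 0, 0, 0.0202, 0, 0, 0,
-1, 0, 0, 0.0202, 0, 0, 0,
```

move_arm:
  deltas: [-1, -0.016, -0.015, 0.032, 0, 0, 0, -1, -0.016, -0.015, 0.032, 0, 0, 0, -1, -0.016, -0.014, 0.032, 0, 0, 0, -1, -0.016, -0.014, 0.032, 0, 0, 0, -1, 0, 0, 0, 0, 0, 0, -1, 0, 0, 0, 0, 0, 0]

```text
clock: 4.15
tcp_pos: [0.5279, -0.2621, 0.2232]
orientation: [0.0, 0.31, 0.951, 0.0]
wrist_force: [0.2, -0.2, 0.5]
finger_gap: 0.0852
```

```bash
python3 - <<'E'
from h import *
s=env.get_state(); print(s['clock'],s['tcp_pos'],s['qvel'].max()); print(pose()[1].as_matrix().round(3))
p=imaging.read_camera('wrist'); save(p,'w2.png')
P,C=cloud(p); v,u=np.nonzero(p['z_map']>0); H=cv2.cvtColor(p['img'],cv2.COLOR_RGB2HSV)[v,u].astype(int)
red=(H[:,1]>120)&(H[:,2]>40)&((H[:,0]<10)|(H[:,0]>170))
near=(np.linalg.norm(P[:,:2]-[.53,-.273],axis=1)<.04)
q=P[red&near&(P[:,2]>.06)]
print(len(q),np.round([q.min(0),q.mean(0),q.max(0)],4).tolist())
t=q[q[:,2]>.128]; print(np.round([t.min(0),t.mean(0),t.max(0)],4).tolist(),cv2.minAreaRect((t[:,:2]*1000).astype(np.float32)))
E
```

```text
4.15 [ 0.527942   -0.26210982  0.22315432] 0.01480319159716925
[[-0.808  0.589  0.   ]
 [ 0.589  0.808  0.   ]
 [-0.     0.    -1.   ]]
1124 [[0.5208, -0.2755, 0.0823], [0.5266, -0.2654, 0.1224], [0.5371, -0.2584, 0.1362]]
[[0.5208, -0.2755, 0.1281], [0.5284, -0.2667, 0.1331], [0.5371, -0.2585, 0.1362]] ((529.001708984375, -267.3729553222656), (14.989643096923828, 13.78016471862793), 54.04068374633789)
```

View pics/w2.png

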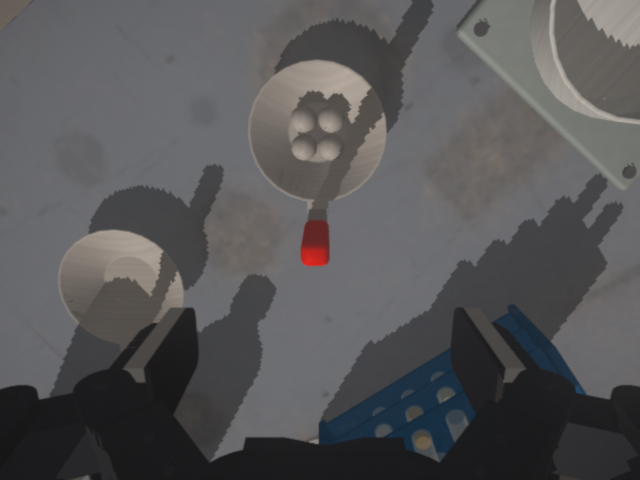

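move_arm:
  deltas: [-1, -0.004, -0.005, 0.02, 0, 0, 0, -1, 0, 0, 0.025, 0, 0, 0, -1, 0, 0, 0.025, 0, 0, 0, -1, 0, 0, 0.025, 0, 0, 0, -1, 0, 0, 0.02, 0, 0, 0, -1, 0, 0, 0.008, 0, 0, 0, -1, 0, 0, 0, 0, 0, 0]

```text
clock: 5.08
tcp_pos: [0.5285, -0.2686, 0.1001]
orientation: [0.0, 0.309, 0.951, -0.0]
wrist_force: [-0.6, 0.2, 0.1]
finger_gap: 0.0853
```

```bash
python3 - <<'E'
from h import *
s=env.get_state(); print(s['clock'],s['tcp_pos'],s['wrist_force'])
p=imaging.read_camera('wrist'); save(p,'w3.png')
p=imaging.read_camera('side'); cv2.imwrite('pics/s3.png',cv2.resize(p['img'][200:340,240:420,::-1],None,fx=4,fy=4))
E
```

```text
5.075 [ 0.52851177 -0.26864011  0.10007957] [-0.56105501  0.18937243  0.10244299]
```

View pics/w3.png

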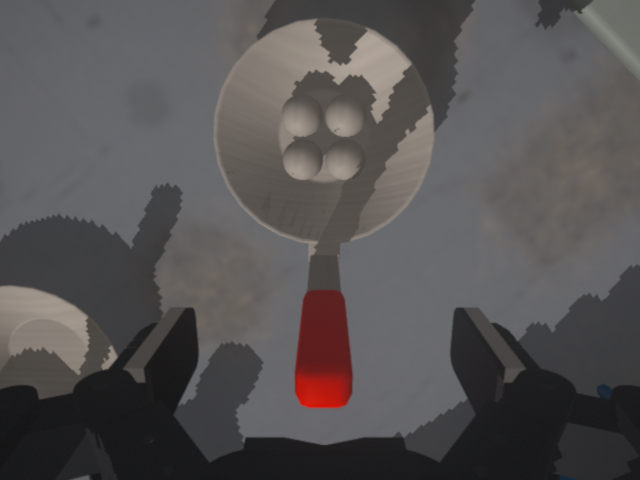

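View pics/s3.png

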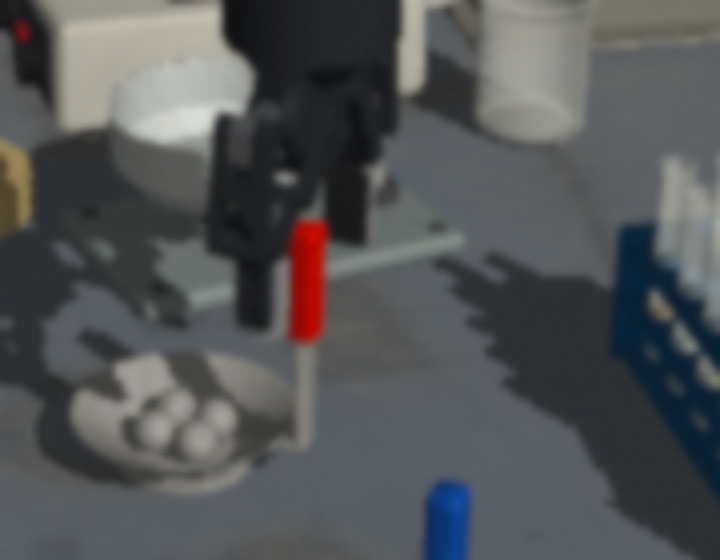

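move_arm:
  deltas: [1, 0, 0, 0, 0, 0, 0, 1, 0, 0, 0, 0, 0, 0, 1, 0, 0, 0, 0, 0, 0, 1, 0, 0, 0, 0, 0, 0, 1, 0, 0, 0, 0, 0, 0, 1, 0, 0, 0, 0, 0, 0, 1, 0, 0, 0, 0, 0, 0, 1, 0, 0, 0, 0, 0, 0]
  squeeze: 80

```text
clock: 6.18
tcp_pos: [0.5284, -0.269, 0.0995]
orientation: [0.0, 0.31, 0.951, -0.0]
wrist_force: [1.1, 0.7, 2.4]
finger_gap: 0.0148
```

move_arm:
  deltas: [1, 0, 0, -0.004, 0, 0, 0, 1, 0, 0, -0.01, 0, 0, 0, 1, 0, 0, -0.01, 0, 0, 0, 1, 0, 0, -0.01, 0, 0, 0, 1, 0, 0, 0, 0, 0, 0, 1, 0, 0, 0, 0, 0, 0]

```text
clock: 6.92
tcp_pos: [0.5281, -0.2689, 0.1332]
orientation: [-0.0, 0.31, 0.951, 0.0]
wrist_force: [0.8, -0.2, -1.4]
finger_gap: 0.0152
```

```bash
python3 - <<'E'
from h import *
s=env.get_state(); print(s['clock'],s['tcp_pos'],s['wrist_force'],s['finger_gap'])
p=imaging.read_camera('wrist'); save(p,'w4.png')
r=imaging.cut_out(p,'red_dipper_grip'); print(r[0]['confidence'])
P,_=cloud(p,r[0]['mask']); print(np.percentile(P,[1,50,99],axis=0).round(4))
p=imaging.read_camera('side'); cv2.imwrite('pics/s4.png',cv2.resize(p['img'][200:340,240:420,::-1],None,fx=4,fy=4))
E
```

```text
6.925 [ 0.52805844 -0.26885921  0.13321027] [ 0.75376752 -0.24956694 -1.36387224] 0.015161326634797165
0.57
[[ 0.4335 -0.2806  0.0415]
 [ 0.4906 -0.2424  0.0559]
 [ 0.5323 -0.1847  0.1681]]
```

View pics/w4.png

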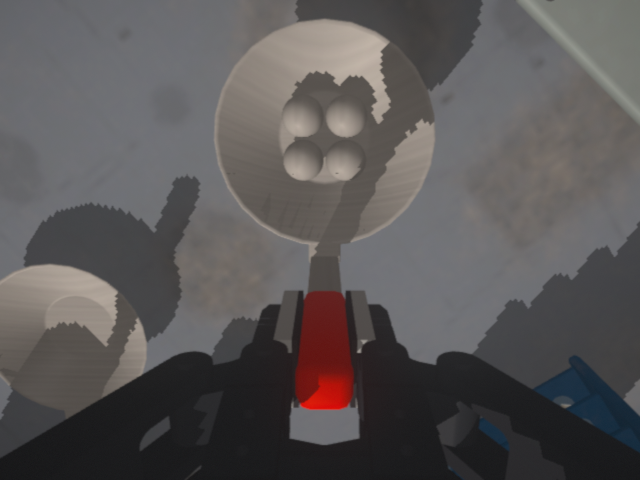

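View pics/s4.png

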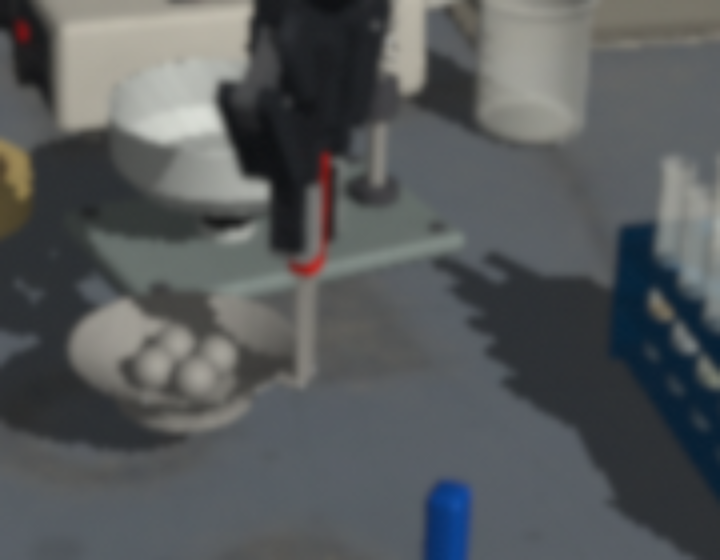

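```bash
python3 - <<'E'
from h import *
p,R=pose(); print(p)
rows([([.528,-.2689,.23],R,3),([.608,-.135,.23],down(125),8)],jaw=1)
E
```

```text
[ 0.52785449 -0.26869293  0.13279573]
1, -0.0001, 0, -0.0324, 0, 0, 0,
1, -0.0001, 0, -0.0324, 0, 0, 0,
1, -0.0001, 0, -0.0324, 0, 0, 0,

1, 0.0018, 0.0194, 0, 0, -0.01, 2.37,
1, 0.0026, 0.0193, 0, 0, -0.01, 2.37,
1, 0.0034, 0.0192, 0, 0, -0.01, 2.37,
1, 0.0042, 0.019, 0, 0, -0.01, 2.37,
1, 0.0049, 0.0189, 0, 0, -0.01, 2.37,
1, 0.0057, 0.0186, 0, 0, -0.01, 2.37,
1, 0.0065, 0.0184, 0, 0, -0.01, 2.37,
1, 0.0072, 0.0181, 0, 0, -0.01, 2.37,
```

move_arm:
  deltas: [1, 0, 0, -0.012, 0, 0, 0, 1, 0, 0, -0.022, 0, 0, 0, 1, 0, 0, -0.022, 0, 0, 0, 1, 0, 0, -0.022, 0, 0, 0, 1, 0, 0, -0.012, 0, 0, 0, 1, 0, 0, -0.007, 0, 0, 0, 1, 0.001, 0.01, 0, 0, 0, 1.2, 1, 0.001, 0.01, 0, 0, 0, 1.2, 1, 0.002, 0.015, 0, 0, 0, 1.9, 1, 0.003, 0.015, 0, 0, 0, 1.9]

```text
clock: 8.32
tcp_pos: [0.5535, -0.2248, 0.2295]
orientation: [-0.001, 0.361, 0.932, 0.0]
wrist_force: [-0.1, -0.5, -2.8]
finger_gap: 0.0148
```

move_arm:
  deltas: [1, 0.003, 0.015, 0, 0, 0, 1.9, 1, 0.003, 0.015, 0, 0, 0, 1.9, 1, 0.004, 0.015, 0, 0, 0, 1.9, 1, 0.004, 0.015, 0, 0, 0, 1.9, 1, 0.005, 0.015, 0, 0, 0, 1.9, 1, 0.005, 0.013, 0, 0, 0, 1.6, 1, 0.004, 0.008, 0, 0, 0, 0.9, 1, 0.002, 0.005, 0, 0, 0, 0.6, 1, 0, 0, 0, 0, 0, 0, 1, 0, 0, 0, 0, 0, 0]

```text
clock: 9.57
tcp_pos: [0.6085, -0.1354, 0.2302]
orientation: [-0.0, 0.461, 0.887, -0.0]
wrist_force: [-1.2, 0.4, -3.0]
finger_gap: 0.0147
```

```bash
python3 - <<'E'
from h import *
p,R=pose(); s=env.get_state(); print(s['clock'],p,R.as_matrix().round(3),s['joint_pos'].round(3),s['finger_gap'])
L=np.array([.111,0,.0735]); print('lip',p+R.apply(L))
for n in ['top','wrist','side']:
    q=imaging.read_camera(n); save(q,n+'5.png')
    if n=='top':
        r=imaging.cut_out(q,'pan')[0]; P,_=cloud(q,r['mask']); w=P[(P[:,2]>.08)&(P[:,2]<.093)]; print(np.median(P,axis=0))
E
```

```text
9.575 [ 0.60845413 -0.13539732  0.23024749] [[-0.575  0.818 -0.   ]
 [ 0.818  0.575 -0.   ]
 [ 0.    -0.    -1.   ]] [-0.348  0.412  0.16   1.319 -0.     0.61 ] 0.014692573576398096
lip [ 0.54460225 -0.04459714  0.15675249]
[ 0.50769087 -0.06661868  0.04980781]
```

View pics/top5.png

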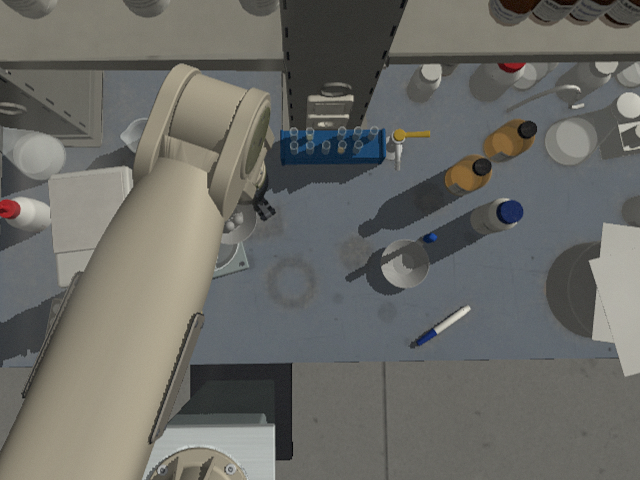

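View pics/wrist5.png

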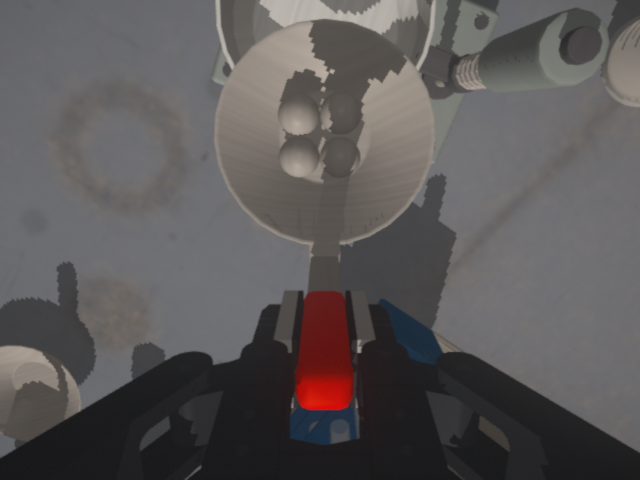

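```bash
cat > pour.py <<'E'
from h import *
L=np.array([.111,0,.0735])
def seq(lip0,az,th,hs,jaw=1):
    """th,hs lists incl. start"""
    R0=down(az); out=[]
    f=lambda t,h:(lambda R:(np.array([*lip0,h])-R.apply(L),R))(R0*Rot.from_rotvec([0,-t,0],degrees=True))
    p,R=f(th[0],hs[0])
    for t,h in zip(th[1:],hs[1:]):
        pn,Rn=f(t,h); d=R.inv().apply(pn-p)
        print(f'{t:.1f} {h:.3f} | {jaw}, '+', '.join(f'{v:g}' for v in np.round(d,4)+0.)+f', 0, {-(t-th[0])+(tp-th[0] if (tp:=th[list(th).index(t)-1]) is not None else 0):.2f}, 0,', pn.round(3)); p,R=pn,Rn
E
python3 - <<'E'
from pour import *
q=imaging.read_camera('wrist'); P,_=cloud(q)
v,u=np.nonzero(q['z_map']>0)
for (a,b) in [(440,70),(460,70),(500,60),(600,50),(430,30),(570,60)]:
    i=np.argmin((u-a)**2+(v-b)**2); print(a,b,P[i].round(3))
th=[0,2,5,9,13,17,21,25,29,32,34]+[35.5+1.5*i for i in range(13)]+[56,58.5,61,63]
print(len(th)-1)
seq([.5446,-.0446],125,th,[.1565-.05*min(t,60)/60 for t in th])
E
```

```text
440 70 [ 0.613 -0.015  0.079]
460 70 [ 0.62  -0.011  0.094]
500 60 [ 0.617 -0.016  0.167]
600 50 [ 0.633 -0.006  0.207]
430 30 [ 0.593 -0.003  0.089]
570 60 [ 0.627 -0.014  0.205]
27
2.0 0.155 | 1, 0.0026, 0, -0.0022, 0, -2.00, 0, [ 0.607 -0.133  0.232]
5.0 0.152 | 1, 0.0041, 0, -0.0032, 0, -3.00, 0, [ 0.604 -0.13   0.235]
9.0 0.149 | 1, 0.0057, 0, -0.0042, 0, -4.00, 0, [ 0.601 -0.125  0.239]
13.0 0.146 | 1, 0.0059, 0, -0.0043, 0, -4.00, 0, [ 0.597 -0.12   0.242]
17.0 0.142 | 1, 0.0061, 0, -0.0043, 0, -4.00, 0, [ 0.593 -0.114  0.245]
21.0 0.139 | 1, 0.0064, 0, -0.0044, 0, -4.00, 0, [ 0.589 -0.108  0.247]
25.0 0.136 | 1, 0.0066, 0, -0.0045, 0, -4.00, 0, [ 0.584 -0.102  0.249]
29.0 0.132 | 1, 0.0068, 0, -0.0045, 0, -4.00, 0, [ 0.58  -0.095  0.25 ]
32.0 0.130 | 1, 0.0052, 0, -0.0035, 0, -3.00, 0, [ 0.576 -0.09   0.251]
34.0 0.128 | 1, 0.0035, 0, -0.0024, 0, -2.00, 0, [ 0.574 -0.086  0.251]
35.5 0.127 | 1, 0.0027, 0, -0.0018, 0, -1.50, 0, [ 0.572 -0.084  0.251]
37.0 0.126 | 1, 0.0027, 0, -0.0019, 0, -1.50, 0, [ 0.57  -0.081  0.251]
38.5 0.124 | 1, 0.0027, 0, -0.0019, 0, -1.50, 0, [ 0.568
[... 317 characters left out ...]
, 0.0028, 0, -0.002, 0, -1.50, 0, [ 0.559 -0.064  0.249]
47.5 0.117 | 1, 0.0029, 0, -0.002, 0, -1.50, 0, [ 0.557 -0.062  0.248]
49.0 0.116 | 1, 0.0029, 0, -0.002, 0, -1.50, 0, [ 0.555 -0.059  0.248]
50.5 0.114 | 1, 0.0029, 0, -0.0021, 0, -1.50, 0, [ 0.553 -0.056  0.247]
52.0 0.113 | 1, 0.0029, 0, -0.0021, 0, -1.50, 0, [ 0.551 -0.053  0.246]
53.5 0.112 | 1, 0.0029, 0, -0.0021, 0, -1.50, 0, [ 0.549 -0.05   0.245]
56.0 0.110 | 1, 0.005, 0, -0.0035, 0, -2.50, 0, [ 0.545 -0.046  0.243]
58.5 0.108 | 1, 0.005, 0, -0.0036, 0, -2.50, 0, [ 0.542 -0.041  0.241]
61.0 0.106 | 1, 0.0044, 0, -0.0041, 0, -2.50, 0, [ 0.539 -0.036  0.239]
63.0 0.106 | 1, 0.0026, 0, -0.0038, 0, -2.00, 0, [ 0.536 -0.032  0.239]
```

```bash
python3 - <<'E'
from pour import *
th=[0,2,5,9,13,17,21,25,29,32,34]+[35.5+1.5*i for i in range(13)]+[56,58.5,61,63]
seq([.5446,-.0446],125,th,list(np.interp(th,[0,5,34,63],[.1565,.1545,.110,.104])))
E
```

```text
2.0 0.156 | 1, 0.0026, 0, -0.003, 0, -2.00, 0, [ 0.607 -0.133  0.233]
5.0 0.154 | 1, 0.004, 0, -0.0045, 0, -3.00, 0, [ 0.604 -0.13   0.237]
9.0 0.148 | 1, 0.0059, 0, -0.0014, 0, -4.00, 0, [ 0.601 -0.125  0.238]
13.0 0.142 | 1, 0.0064, 0, -0.0015, 0, -4.00, 0, [ 0.597 -0.12   0.239]
17.0 0.136 | 1, 0.0068, 0, -0.0016, 0, -4.00, 0, [ 0.593 -0.114  0.239]
21.0 0.130 | 1, 0.0072, 0, -0.0017, 0, -4.00, 0, [ 0.589 -0.108  0.238]
25.0 0.124 | 1, 0.0076, 0, -0.0018, 0, -4.00, 0, [ 0.584 -0.102  0.237]
29.0 0.118 | 1, 0.008, 0, -0.002, 0, -4.00, 0, [ 0.58  -0.095  0.236]
32.0 0.113 | 1, 0.0062, 0, -0.0017, 0, -3.00, 0, [ 0.576 -0.09   0.234]
34.0 0.110 | 1, 0.0043, 0, -0.0012, 0, -2.00, 0, [ 0.574 -0.086  0.233]
35.5 0.110 | 1, 0.0021, 0, -0.0026, 0, -1.50, 0, [ 0.572 -0.084  0.234]
37.0 0.109 | 1, 0.0021, 0, -0.0026, 0, -1.50, 0, [ 0.57  -0.081  0.235]
38.5 0.109 | 1, 0.0021, 0, -0.0026, 0, -1.50, 0, [ 0.568 -0.078  0.236]
40.0 0.109 | 1, 0.0022, 0, -0.0026, 0, -1.50, 0, [ 0.566 -0.076  0.236]
41.5 0.108 | 1, 0.0022, 0, -0.0026, 0, -1.50, 0, [ 0.564 -0.073  0.237]
43.0 0.108 | 1, 0.0022, 0, -0.0026, 0, -1.50, 0, [ 0.562 -0.07   0.238]
44.5 0.108 | 1, 0.0022, 0, -0.0027, 0, -1.50, 0, [ 0.56  -0.067  0.238]
46.0 0.108 | 1, 0.0022, 0, -0.0027, 0, -1.50, 0, [ 0.559 -0.064  0.238]
47.5 0.107 | 1, 0.0022, 0, -0.0027, 0, -1.50, 0, [ 0.557 -0.062  0.239]
49.0 0.107 | 1, 0.0022, 0, -0.0027, 0, -1.50, 0, [ 0.555 -0.059  0.239]
50.5 0.107 | 1, 0.0022, 0, -0.0027, 0, -1.50, 0, [ 0.553 -0.056  0.239]
52.0 0.106 | 1, 0.0022, 0, -0.0027, 0, -1.50, 0, [ 0.551 -0.053  0.239]
53.5 0.106 | 1, 0.0022, 0, -0.0027, 0, -1.50, 0, [ 0.549 -0.05   0.239]
56.0 0.105 | 1, 0.0037, 0, -0.0045, 0, -2.50, 0, [ 0.545 -0.046  0.239]
58.5 0.105 | 1, 0.0037, 0, -0.0045, 0, -2.50, 0, [ 0.542 -0.041  0.238]
61.0 0.104 | 1, 0.0038, 0, -0.0045, 0, -2.50, 0, [ 0.539 -0.036  0.237]
63.0 0.104 | 1, 0.003, 0, -0.0036, 0, -2.00, 0, [ 0.536 -0.032  0.236]
```

move_arm:
  deltas: [1, 0.0026, 0, -0.003, 0, -2, 0, 1, 0.004, 0, -0.0045, 0, -3, 0, 1, 0.006, 0, -0.0014, 0, -4, 0, 1, 0.0064, 0, -0.0015, 0, -4, 0, 1, 0.0068, 0, -0.0016, 0, -4, 0, 1, 0.0072, 0, -0.0017, 0, -4, 0, 1, 0.0076, 0, -0.0018, 0, -4, 0, 1, 0.008, 0, -0.002, 0, -4, 0, 1, 0.0062, 0, -0.0017, 0, -3, 0, 1, 0.0043, 0, -0.0012, 0, -2, 0]

```text
clock: 11.08
tcp_pos: [0.5727, -0.0847, 0.2331]
orientation: [0.26, 0.44, 0.849, -0.135]
wrist_force: [1.0, -0.6, -1.8]
finger_gap: 0.0149
```

```bash
python3 - <<'E'
from h import *
p,R=pose(); s=env.get_state(); print(s['clock'],p,s['joint_pos'].round(3),s['wrist_force'],s['finger_gap'])
print('lip',p+R.apply([.111,0,.0735]),'tilt',np.degrees(np.arccos(-R.as_matrix()[2,2])))
for n in ['wrist','side']:
    q=imaging.read_camera(n); save(q,n+'6.png')
E
```

```text
11.075 [ 0.57268805 -0.0847375   0.23306123] [-0.068  0.066 -0.437  0.665 -0.449  0.795] [ 0.96324068 -0.61681907 -1.80108551] 0.014890806682215645
lip [ 0.54346977 -0.04318869  0.11000336] tilt 34.05995819785115
```

View pics/wrist6.png

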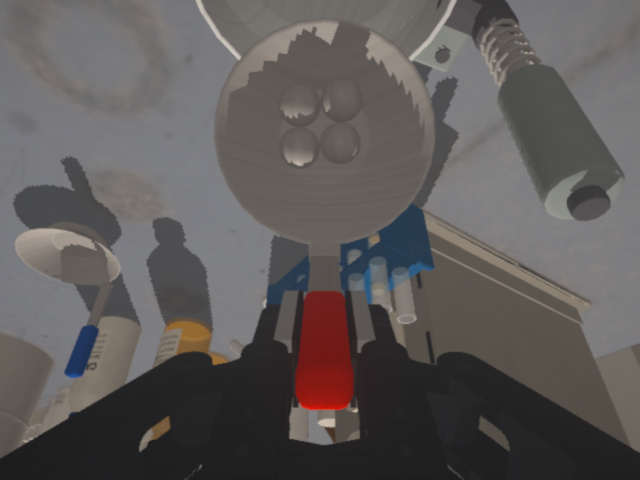

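View pics/side6.png

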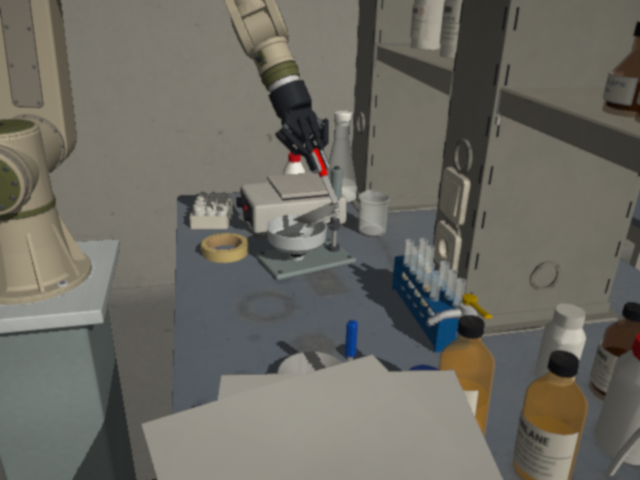

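move_arm:
  deltas: [1, 0.0021, 0, -0.0026, 0, -1.5, 0, 1, 0.0021, 0, -0.0026, 0, -1.5, 0, 1, 0.0021, 0, -0.0026, 0, -1.5, 0, 1, 0.0022, 0, -0.0026, 0, -1.5, 0, 1, 0.0022, 0, -0.0026, 0, -1.5, 0, 1, 0.0022, 0, -0.0026, 0, -1.5, 0, 1, 0.0022, 0, -0.0027, 0, -1.5, 0, 1, 0.0022, 0, -0.0027, 0, -1.5, 0, 1, 0.0022, 0, -0.0027, 0, -1.5, 0, 1, 0.0022, 0, -0.0027, 0, -1.5, 0]

```text
clock: 12.42
tcp_pos: [0.5548, -0.0582, 0.2392]
orientation: [0.369, 0.419, 0.807, -0.191]
wrist_force: [0.0, 0.9, -1.3]
finger_gap: 0.0145
```

```bash
python3 - <<'E'
from h import *
p,R=pose(); s=env.get_state(); print(s['clock'],p,s['joint_pos'].round(3),s['wrist_force'],s['finger_gap'])
print('lip',p+R.apply([.111,0,.0735]),'tilt',np.degrees(np.arccos(-R.as_matrix()[2,2])))
for n in ['wrist']:
    q=imaging.read_camera(n); save(q,n+'7.png')
E
```

```text
12.425 [ 0.55475418 -0.05820541  0.23922169] [ 0.094  0.014 -0.629  0.406 -0.716  0.853] [ 0.00797479  0.94120692 -1.2567416 ] 0.014478351983657307
lip [ 0.54498381 -0.04420307  0.10719244] tilt 49.12040115252903
```

View pics/wrist7.png

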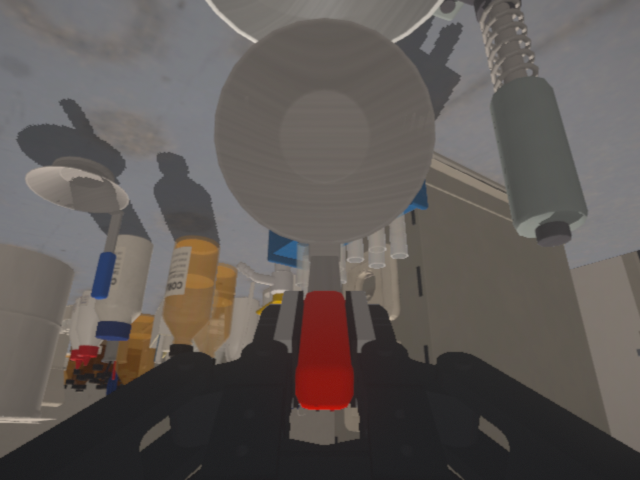

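move_arm:
  deltas: [1, -0.0113, 0, -0.0098, 0, 0, 0, 1, -0.0113, 0, -0.0098, 0, 0, 0, 1, -0.0113, 0, -0.0098, 0, 0, 0, 1, -0.0113, 0, -0.0098, 0, 0, 0, 1, -0.0113, 0, -0.0098, 0, 0, 0, 1, -0.0113, 0, -0.0098, 0, 0, 0, 1, 0, 0, 0, 0, 0, 0]

```text
clock: 13.35
tcp_pos: [0.5557, -0.0584, 0.3306]
orientation: [0.37, 0.42, 0.807, -0.19]
wrist_force: [-0.1, 0.1, -1.8]
finger_gap: 0.0151
```

move_arm:
  deltas: [1, 0, 0, 0, 0, 7, 0, 1, 0, 0, 0, 0, 7, 0, 1, 0, 0, 0, 0, 7, 0, 1, 0, 0, 0, 0, 7, 0, 1, 0, 0, 0, 0, 7, 0, 1, 0, 0, 0, 0, 7, 0, 1, 0, 0, 0, 0, 7, 0, 1, 0, 0, 0, 0, 0, 0]

```text
clock: 14.35
tcp_pos: [0.5559, -0.0604, 0.3266]
orientation: [-0.001, 0.462, 0.887, -0.001]
wrist_force: [-0.7, 0.0, -1.0]
finger_gap: 0.0153
```

```bash
python3 - <<'E'
from h import *
p,R=pose(); s=env.get_state(); print(s['clock'],p,s['joint_pos'].round(3),s['wrist_force'],s['finger_gap'])
print(R.as_matrix().round(3))
for n in ['wrist','side','top']:
    q=imaging.read_camera(n); save(q,n+'8.png')
rows([([.57,-.14,.30],down(130),6),([.53,-.27,.25],down(143.5),8)],jaw=1)
E
```

```text
14.35 [ 0.55587264 -0.06044966  0.32658733] [-2.510e-01  2.770e-01  2.010e-01  1.497e+00 -1.000e-03  7.090e-01] [-0.71927757  0.03959602 -0.98500402] 0.015266571210327278
[[-0.573  0.819 -0.002]
 [ 0.819  0.573 -0.001]
 [ 0.001 -0.002 -1.   ]]
1, -0.0126, -0.0057, 0.0047, 0, 0.01, -0.81,
1, -0.0125, -0.0059, 0.0047, 0, 0.01, -0.81,
1, -0.0124, -0.0061, 0.0047, 0, 0.01, -0.81,
1, -0.0123, -0.0063, 0.0047, 0, 0.01, -0.81,
1, -0.0123, -0.0065, 0.0047, 0, 0.01, -0.81,
1, -0.0122, -0.0066, 0.0047, 0, 0.01, -0.81,

1, -0.0092, -0.0143, 0.0062, 0, 0, -1.69,
1, -0.0088, -0.0145, 0.0063, 0, 0, -1.69,
1, -0.0084, -0.0148, 0.0062, 0, 0, -1.69,
1, -0.0079, -0.015, 0.0062, 0, 0, -1.69,
1, -0.0075, -0.0153, 0.0063, 0, 0, -1.69,
1, -0.007, -0.0155, 0.0062, 0, 0, -1.69,
1, -0.0066, -0.0157, 0.0063, 0, 0, -1.69,
1, -0.0061, -0.0159, 0.0062, 0, 0, -1.69,
```

View pics/wrist8.png

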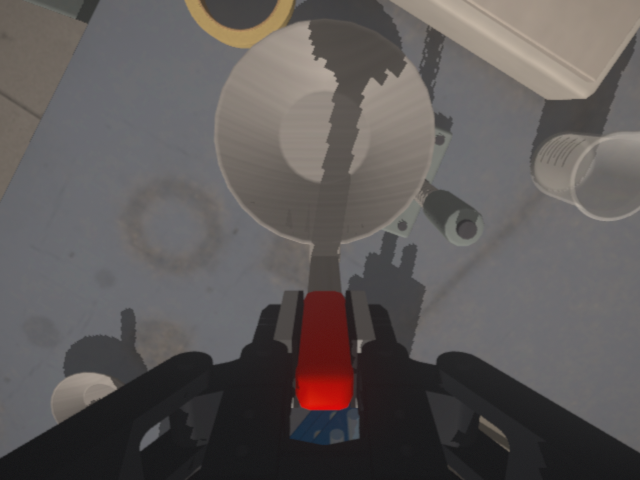

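View pics/side8.png

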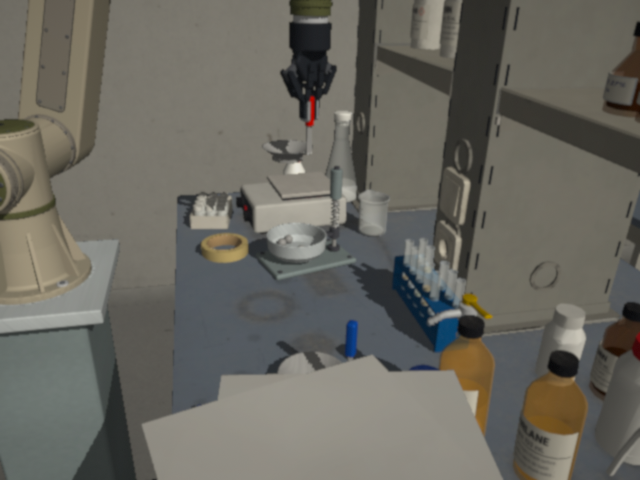

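move_arm:
  deltas: [1, -0.0126, -0.006, 0.005, 0, 0, -0.8, 1, -0.0125, -0.006, 0.005, 0, 0, -0.8, 1, -0.0124, -0.006, 0.005, 0, 0, -0.8, 1, -0.0123, -0.006, 0.005, 0, 0, -0.8, 1, -0.0123, -0.006, 0.005, 0, 0, -0.8, 1, -0.0122, -0.006, 0.005, 0, 0, -0.8, 1, -0.009, -0.0143, 0.006, 0, 0, -1.7, 1, -0.009, -0.0145, 0.006, 0, 0, -1.7, 1, -0.008, -0.0148, 0.006, 0, 0, -1.7, 1, -0.008, -0.015, 0.006, 0, 0, -1.7]

```text
clock: 15.75
tcp_pos: [0.5506, -0.2052, 0.2742]
orientation: [-0.0, 0.368, 0.93, 0.0]
wrist_force: [0.3, 0.8, -1.1]
finger_gap: 0.0151
```

move_arm:
  deltas: [1, -0.0075, -0.0153, 0.006, 0, 0, -1.7, 1, -0.007, -0.0155, 0.006, 0, 0, -1.7, 1, -0.0066, -0.0157, 0.006, 0, 0, -1.7, 1, -0.006, -0.016, 0.006, 0, 0, -1.7, 1, 0, 0, 0, 0, 0, 0, 1, 0, 0, 0, 0, 0, 0]

```text
clock: 16.5
tcp_pos: [0.5305, -0.2691, 0.2507]
orientation: [-0.0, 0.313, 0.95, 0.0]
wrist_force: [-0.6, 0.5, -0.9]
finger_gap: 0.015
```

```bash
python3 - <<'E'
from h import *
p,R=pose(); s=env.get_state(); print(s['clock'],p,s['wrist_force'],s['finger_gap'])
print(R.as_matrix().round(4))
for n in ['wrist','top']:
    q=imaging.read_camera(n); save(q,n+'9.png')
    for t in ['pan','blue_dipper_grip']:
        for r in imaging.cut_out(q,t)[:1]:
            P,_=cloud(q,r['mask']); print(n,t,r['confidence'],np.percentile(P,[1,10,50,98],axis=0).round(4).tolist())
rows([([.528,-.269,.25],down(144),2),([.528,-.269,.101],down(144),8)],jaw=1)
E
```

```text
16.5 [ 0.5304725  -0.26910958  0.25070619] [-0.56214395  0.48952455 -0.89060325] 0.014961338072343705
[[-8.038e-01  5.949e-01  1.000e-04]
 [ 5.949e-01  8.038e-01  5.000e-04]
 [ 2.000e-04  4.000e-04 -1.000e+00]]
wrist pan 0.71 [[0.4977, -0.0945, 0.027], [0.521, -0.0892, 0.028], [0.5563, -0.0468, 0.0294], [0.5972, -0.0002, 0.0681]]
wrist blue_dipper_grip 0.72 [[0.4396, -0.4865, 0.0069], [0.4531, -0.4754, 0.0085], [0.4947, -0.4522, 0.0205], [0.5384, -0.3931, 0.1286]]
top pan 0.78 [[0.4772, -0.0927, 0.022], [0.4925, -0.0744, 0.0251], [0.5454, -0.0261, 0.0298], [0.6172, 0.0243, 0.0703]]
top blue_dipper_grip 0.88 [[0.436, -0.4896, -0.0006], [0.4489, -0.4781, 0.0058], [0.4873, -0.4462, 0.0168], [0.5347, -0.3956, 0.13]]
1, 0.001, -0.0009, 0.0005, 0, 0.01, -0.22,
1, 0.001, -0.0009, 0.0005, 0, 0.01, -0.22,

1, 0, 0, 0.0186, 0, 0, 0,
1, 0, 0, 0.0186, 0, 0, 0,
1, 0, 0, 0.0186, 0, 0, 0,
1, 0, 0, 0.0186, 0, 0, 0,
1, 0, 0, 0.0186, 0, 0, 0,
1, 0, 0, 0.0186, 0, 0, 0,
1, 0, 0, 0.0186, 0, 0, 0,
1, 0, 0, 0.0186, 0, 0, 0,
```

View pics/top9.png

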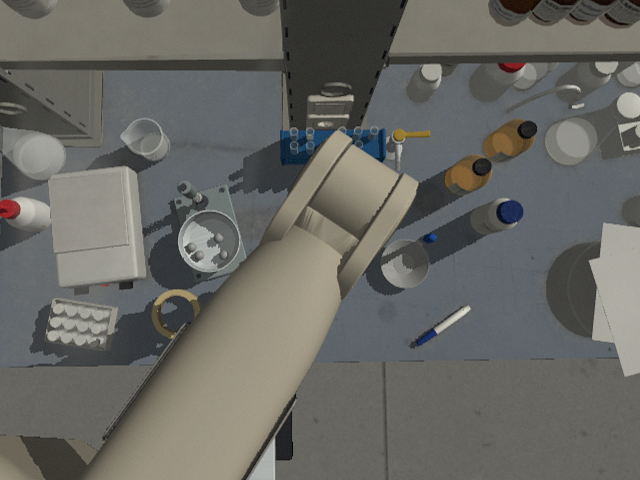

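View pics/wrist9.png

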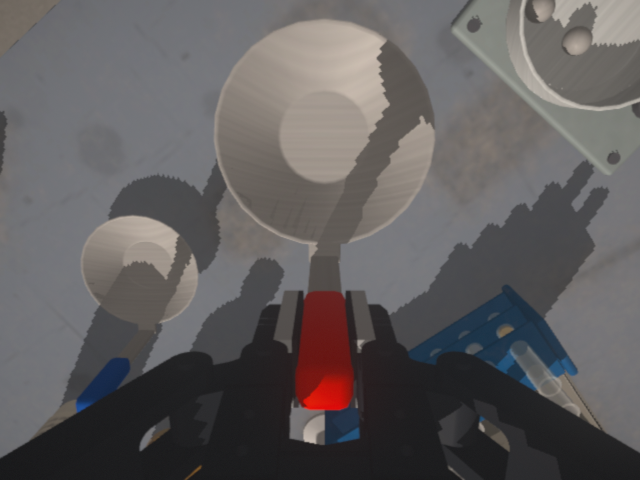

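move_arm:
  deltas: [1, 0.002, -0.002, 0.015, 0, 0, 0, 1, 0, 0, 0.025, 0, 0, 0, 1, 0, 0, 0.03, 0, 0, 0, 1, 0, 0, 0.03, 0, 0, 0, 1, 0, 0, 0.025, 0, 0, 0, 1, 0, 0, 0.015, 0, 0, 0, 1, 0, 0, 0.008, 0, 0, 0, 1, 0, 0, 0, 0, 0, 0, 1, 0, 0, 0.002, 0, 0, 0, 1, 0, 0, 0, 0, 0, 0]

```text
clock: 18.05
tcp_pos: [0.528, -0.2699, 0.1013]
orientation: [0.001, 0.313, 0.95, -0.0]
wrist_force: [0.0, 1.3, -2.2]
finger_gap: 0.0149
```

move_arm:
  deltas: [1, 0, 0, 0.001, 0, 0, 0, 1, 0, 0, 0, 0, 0, 0]

```text
clock: 18.3
tcp_pos: [0.5276, -0.2696, 0.0998]
orientation: [0.0, 0.313, 0.95, 0.0]
wrist_force: [-0.1, -1.0, -1.2]
finger_gap: 0.0149
```

```bash
python3 - <<'E'
from h import *
s=env.get_state(); print(s['clock'],s['tcp_pos'],s['wrist_force'],s['ft_torque'])
q=imaging.read_camera('side'); cv2.imwrite('pics/s10.png',cv2.resize(q['img'][200:340,240:420,::-1],None,fx=4,fy=4))
E
```

```text
18.3 [ 0.52761786 -0.26963024  0.09979096] [-0.1489911  -0.96906492 -1.17583569] [-0.07685    -0.05593066  0.02037614]
```

View pics/s10.png

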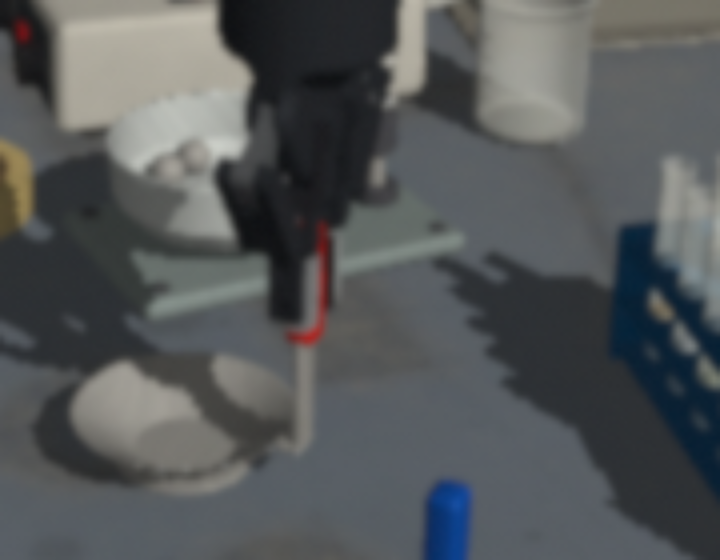

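move_arm:
  deltas: [1, 0, 0, 0.0005, 0, 0, 0, 1, 0, 0, 0, 0, 0, 0]
  squeeze: 20

```text
clock: 18.6
tcp_pos: [0.5277, -0.2697, 0.0994]
orientation: [0.0, 0.313, 0.95, -0.0]
wrist_force: [0.1, -0.4, 0.6]
finger_gap: 0.015
```

move_arm:
  deltas: [0.4, 0, 0, 0, 0, 0, 0, 0.2, 0, 0, 0, 0, 0, 0, 0, 0, 0, 0, 0, 0, 0, -0.2, 0, 0, 0, 0, 0, 0, -0.4, 0, 0, 0, 0, 0, 0, -0.4, 0, 0, 0, 0, 0, 0, -0.4, 0, 0, 0, 0, 0, 0]

```text
clock: 19.48
tcp_pos: [0.5276, -0.2696, 0.0992]
orientation: [0.0, 0.313, 0.95, 0.0]
wrist_force: [-0.0, 0.2, -0.4]
finger_gap: 0.0598
```

```bash
python3 - <<'E'
from h import *
s=env.get_state(); print(s['clock'],s['tcp_pos'],s['wrist_force'],s['finger_gap'])
q=imaging.read_camera('wrist'); save(q,'w11.png')
E
```

```text
19.475 [ 0.52758277 -0.26961382  0.09915418] [-0.00276366  0.22785029 -0.38714298] 0.059814877991009374
```

View pics/w11.png

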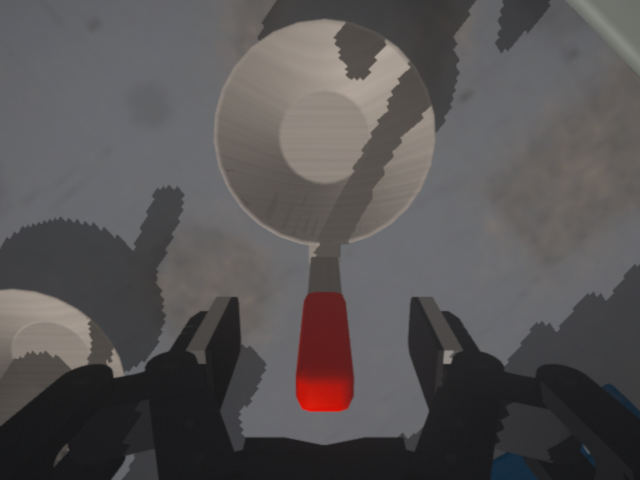

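Released cleanly: the grip stands at (325,350) between the open jaws at about x=235 and x=415. Next I retreat upward.

move_arm:
  deltas: [-0.4, 0, 0, -0.01, 0, 0, 0, -0.4, 0, 0, -0.025, 0, 0, 0, -0.4, 0, 0, -0.035, 0, 0, 0, -0.4, 0, 0, -0.04, 0, 0, 0, -0.4, 0, 0, -0.04, 0, 0, 0, -0.4, 0, 0, -0.04, 0, 0, 0, -0.4, 0, 0, -0.03, 0, 0, 0, -0.4, 0, 0, 0, 0, 0, 0, -0.4, 0, 0, 0, 0, 0, 0]

```text
clock: 20.65
tcp_pos: [0.5274, -0.2695, 0.3188]
orientation: [-0.0, 0.313, 0.95, 0.0]
wrist_force: [0.5, -0.6, -0.9]
finger_gap: 0.0597
```

```bash
python3 - <<'E'
from h import *
s=env.get_state(); print(s['clock'],s['tcp_pos'],s['wrist_force'],s['finger_gap'])
for n in ['wrist','side','top']:
    q=imaging.read_camera(n); save(q,n+'12.png')
    for t in ['pan','red_dipper_grip','blue_dipper_grip']:
        for r in imaging.cut_out(q,t)[:1]:
            P,_=cloud(q,r['mask']); print(n,t,round(r['confidence'],2),np.percentile(P,[2,50,98],axis=0).round(4).tolist())
E
```

```text
20.65 [ 0.52738156 -0.26949616  0.31876633] [ 0.46899705 -0.61685092 -0.92647634] 0.05970325606572444
wrist pan 0.82 [[0.494, -0.093, 0.0273], [0.5605, -0.0234, 0.0305], [0.6227, 0.0253, 0.0686]]
wrist red_dipper_grip 0.88 [[0.4363, -0.2786, 0.0073], [0.4841, -0.2356, 0.0189], [0.5304, -0.1876, 0.1332]]
wrist blue_dipper_grip 0.9 [[0.4418, -0.4845, 0.0072], [0.4949, -0.4509, 0.0202], [0.5391, -0.3931, 0.133]]
side pan 0.66 [[0.4796, -0.0972, 0.0111], [0.5463, -0.0156, 0.0489], [0.6329, 0.0812, 0.0673]]
side red_dipper_grip 0.87 [[0.4387, -0.2802, -0.0001], [0.4947, -0.2329, 0.0171], [0.5383, -0.1541, 0.1279]]
side blue_dipper_grip 0.68 [[0.4442, -0.4848, 0.0076], [0.5038, -0.4138, 0.0221], [0.5413, -0.3909, 0.1317]]
top pan 0.87 [[0.4793, -0.0891, 0.0146], [0.5427, -0.0254, 0.03], [0.618, 0.0251, 0.0697]]
top blue_dipper_grip 0.97 [[0.4384, -0.486, 0.0038], [0.4851, -0.4495, 0.0164], [0.5346, -0.3976, 0.1306]]
```

View pics/side12.png

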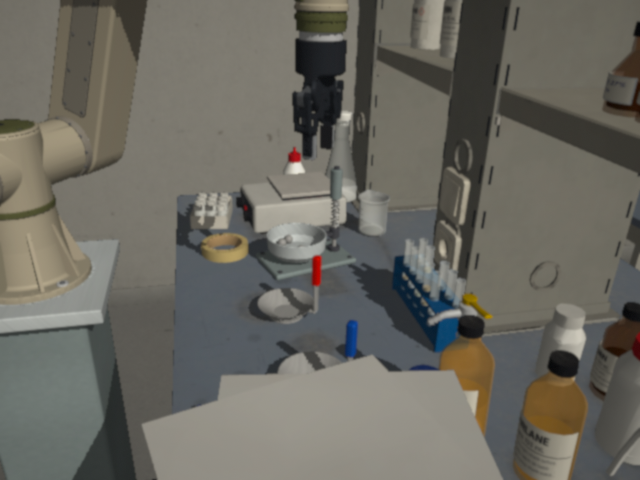

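View pics/top12.png

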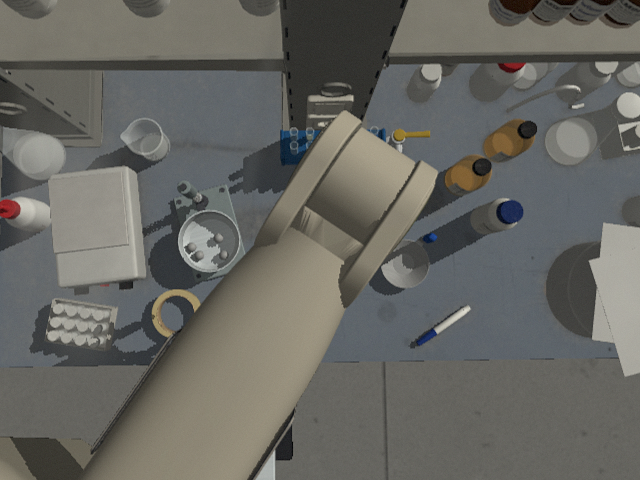

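The side view shows the red dipper upright and empty at about (290,300), and the top view shows four balls in the lowered pan around (205,247). The blue dipper is unmoved at (405,263) in the top view. I'm handing in.

```bash
python3 -c "
from h import *
print(order.hand_in())"
```

```text
the job is handed in; nothing more can be done
None
```

The red-handled dipper was emptied into the balance pan and stood back upright at its original spot, and the job is handed in. No verdict was reported.

- **Pour:** I tipped the dipper to about 49° over the pan. The wrist picture then showed the bowl empty, and later top pictures showed all four balls in the pan.
- **Pan:** Its measured floor height went from about 0.050 m to 0.030 m, a drop of about 20 mm. That matches the hard stop, but the joint value itself can't be read, so this rests on camera depth (good to about 2 mm).
- **Red dipper:** It stands upright about 0.23 m from the pan centre. The gripper is open and clear, about 0.2 m above it.
- **Blue dipper:** It stayed where it was, with position readings unchanged to within a few mm.
- **Time and checks:** About 21 s of the 58 s were used. In the last top picture the arm hid the red dipper, so its stance was confirmed from the side and wrist cameras only. No check failed.

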